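Bring the empty socket of the sample wheel to the top and plug the sample in

ROBOT

A 6-joint arm with a two-finger parallel gripper is mounted at the origin on the work surface. World frame = base frame: x ahead of the robot, y to its left, z up, the work surface at z = 0. Lengths are in m, angles in rad, forces in N, time in s.
With the tool pointing down it reaches from about 0.25 to 0.725 m from the base axis. Payload 4 kg.
Tool frame: the origin (TCP) lies midway between the tips of the shut fingers; the grasp point (between the pads) lies 19 mm behind it; z points along the fingers, y is the direction in which the jaws open and shut (so a half turn about z gives the same grasp; the last joint's range is limited). The gripper opens to 85 mm and grips with 20 to 120 N. Pads are 22 mm wide; open, the fingers measure 114 mm over their backs; the gripper's body (76 mm by 85 mm) begins 54 mm behind the grasp point. The pads swing forward as they close: fully open they stand 13 mm farther back than shut.
Start: joints at [-1.279, 0.241, 0.005, 1.335, 0, 1.571], TCP at [0.144, -0.479, 0.231] pointing down, gripper open.
Joint ranges: [-2.72, 2.72], [-1.05, 1.87], [-1.09, 1.28], [-1.99, 2.15], [-1.42, 1.44], [-3.14, 3.14]. Speed limits (rad/s): [2.79, 2.79, 3.14, 3.14, 3.14, 3.14].

INTERFACE

Orientations are given as a unit quaternion [x, y, z, w].
In Python, from workcell import bot, eyes, job gives the robot as it stands.
- The arm moves only by the shell command python3 -m crank 'ROWS'. ROWS is a JSON object of lists of equal length, an entry for each row: "dr": the turn, a rotation vector about the tool's x, y, z in rad, a list of three; "travel": the shift along the tool's x, y, z in m, a list of three; "hand": the finger opening in m, from 0 to 0.0854. In form: {"dr": [[wx, wy, wz], ...], "travel": [[x, y, z], ...], "hand": [hand, ...]}. A call has 1 to 10 rows; each row is the pose to reach, as a shift and turn from the pose commanded when the call began, along the tool's axes at that moment; what a row does not reach only later rows make up. A row lasts 1/8 s, in which the tool goes at most 62.5 mm and 10.7 degrees, less where a joint would pass 70% of its speed; a pose out of reach is approached as far as the arm can. A call with a gripper value outside its range is refused whole. The fingers move at their own pace and stop on an object; the grip force is fixed at half the most. Time passes only in rows, so rows that repeat a pose let the fingers close. It gives the time, the measured TCP pose, the force and the opening at its end, in the units of the state.
- bot.get_obs(): the state, without advancing time (a new reading comes with each control period).
- eyes.camera(name): name is "side" or "top" or "wrist"; returns a dict with "color" (420x560x3 uint8, red, green, blue), "K" (3x3 intrinsics, pixels), "R" (3x3) and "t" (3): a world point X has camera coordinates R X + t; the wrist camera has in their place "T_tool_cam" (4x4, takes a point from camera to tool coordinates, whose origin is the TCP and whose axes are the flange's). Camera axes: x right, y down, z forward; pixel columns grow to the right and rows downward; lengths in m; the calibration is good to about 2 mm. A picture is of the moment at which its call begins: read the wrist's pose just before it. There is no depth.
- job.job_done(): hands the job in, once; it reports no verdict.
The state is a dict: "clock": time; "joint_pos": joint angles; "joint_vel": joint speeds; "tau": joint torques, N m; "eef_pos": TCP position; "tool_rot": TCP orientation; "ft_force": force on the tool from outside, world axes, zero at the start; "ft_torque": the same for the moment, N m; "grip_width": finger opening in m.
Only numpy, scipy, OpenCV 4.12 (cv2) and the standard library are available. Lean on these libraries where they do the work, as an engineer would, in place of code of your own. Each camera call takes 0.05 s, during which the arm holds its last target.

TASK

With a fingertip laid lightly on its rim, roll the upright sample wheel round until its one empty socket, hidden down inside the stand at the start, is at the very top, and let the wheel come to rest there. Then take the sample plug with the flat tab out of the rack and set it fully home in that socket, so that it stands upright on top of the wheel. The wheel is delicate and the height of its rim is not known beforehand: feel for it, never push on wheel or stand, or drive the plug, with more than 15 N, and leave the other plugs and everything else on the bench where they are.

Things in the scene. Friction and masses are not known exactly. Their poses are not given: they have to be found in the camera images.
- stand: Fixed dark metal stand, base plate 200 x 100 x 12 mm (long side along its x); origin at the centre of the base's underside, on the table, z up. Two cheeks (y = +-32 mm) and two end walls (x = +-75 mm), 98 mm high, box in the lower half of an upright wheel: radius 64 mm, 36 mm wide along y, axle along the stand's y straight above the origin.
- rim_mid (a point): A point fixed to the stand, 161 mm above the table over the axle: the middle of where the top of the rim can be. The axle is clamped by hand at a height that differs each time and is NOT measured: the rim's top lies up to 8 mm above or below this point; find it by touch or camera. The axle is also sprung: it yields 1 mm per 4 N pushed down, up to about 7 mm.
- pivot (a point): A point fixed to the stand, 97 mm above the table, near the axle. The rim: two smooth black flanges 10.5 mm wide, between them a recessed metal band with seven sockets closed by round steel blanks and one empty square socket, 15 x 15 mm, 30 mm deep towards the axle. Light bearing (holds about 0.012 N m), wheel balanced, 0.35 to 0.6 kg; it stops soon after being let go.
- wheel (a joint): Angle of the wheel, rad. 0 (or a whole turn, 6.283) = the empty socket is straight up; growing values carry the wheel's top towards the stand's +x: at angle q the socket's mouth lies 64 mm * sin(q) along the stand's x and 64 mm * cos(q) above the axle. It turns without stops, either way. Starts between 1.9 and 4.4.
- plug: The sample plug, metal, 40 g: origin at the centre of its foot, z up. Stem 12 mm diameter, 28 mm long, tapered foot (7 mm at the tip); shoulder disc 28 mm diameter, 28 to 34 mm up; flat tab to hold it by, 10 mm thick (x), 26 mm wide (y), 34 to 70 mm up. Starts upright in any of the rack's holes, foot 6 mm above the table. Home in the wheel: shoulder on the flanges, foot 28 mm below the rim's top.
- rack: Fixed black plastic block 50 x 200 x 34 mm (x, y, z), origin at the centre of its underside, with three holes of 13.5 mm along its y at -65, 0 and +65 mm, each holding a plug.
- plug_round: Bystander in the rack, metal plug: the same stem (12 mm diameter, 28 mm long, tapered foot) and shoulder disc (28 mm diameter, 6 mm thick) as the sample plug, but with a round aluminium head 18 mm in diameter, 26 mm high. Origin at its foot.
- plug_ball: Bystander in the rack, metal plug: the same stem (12 mm diameter, 28 mm long, tapered foot) and shoulder disc (28 mm diameter, 6 mm thick) as the sample plug, but with a thin rod and a black ball of 22 mm on top. Origin at its foot.
- petri: Bystander: closed flat clear dish, 73 mm diameter, 15 mm high, origin under its centre.
- jar: Bystander: amber jar, 52 mm diameter, 75 mm high, origin under its centre.
- stubbox: Bystander: grey plastic box 90 x 70 x 28 mm, origin under its centre.
- driver: Bystander: black screwdriver lying along its x, 170 mm long.
- thumbscrew: Bystander: steel thumbscrew standing on its 26 mm head, 30 mm high, origin under its centre.
- tweezers: Bystander: steel tweezers lying along their x, 145 mm long, 6 mm high.
There are look-alikes about, which are no part of the job. Leave any purple look-alike of the stand alone. What is shaped like the plug but red is not meant.

How it is judged:
By the outcome, as a careful person would: the job done as asked, in the order asked, and still so for the second after the job is handed in, with the robot touching nothing.
It also fails if it takes over 72 s, if anything falls off the work surface, if the arm or the gripper's body presses on something with over 40 N, if the wrist force passes 120 N, or if a joint passes its speed limit or range.

## Working session

There is one attempt and no reset: what is moved stays moved. The work goes in short steps, Python scripts to look and compute and a shell command to move; the robot and the scene stay as the last step left them, time stands still between calls to the robot, and variables do not carry over. Pictures are saved under pics/ and viewed, and the job is handed in when it is done.

```bash
ls; mkdir -p pics
python3 - <<'E'
from workcell import bot, eyes, job
import cv2,numpy as np
o=bot.get_obs()
for k,v in o.items(): print(k,np.round(v,4))
for n in ["side","top","wrist"]:
    c=eyes.camera(n); cv2.imwrite(f"pics/{n}0.png",c["color"][:,:,::-1])
    np.savez(f"pics/{n}0.npz",**c)
    print(n,{k:np.round(v,4).tolist() for k,v in c.items() if k!="color"})
E
```

```text
pics
clock 0.0
joint_pos [-1.279   0.2414  0.0037  1.3352 -0.      1.5708]
joint_vel [-0.0005 -0.0004  0.0019  0.0013  0.     -0.0007]
tau [ 1.30000e-03 -3.72323e+01  2.52403e+01  1.69000e-02  2.00000e-04
 -0.00000e+00]
eef_pos [ 0.1436 -0.4783  0.2304]
tool_rot [ 9.894e-01  1.454e-01 -2.000e-04 -1.000e-03]
ft_force [ 0.3375 -0.1606 -0.447 ]
ft_torque [-0.0433  0.0588 -0.059 ]
grip_width 0.0853
side {'K': [[477.9738, 0.0, 284.622], [0.0, 477.9738, 209.774], [0.0, 0.0, 1.0]], 'R': [[-0.958, -0.2857, 0.0234], [-0.1879, 0.564, -0.8041], [0.2165, -0.7747, -0.594]], 't': [0.4944, 0.209, 1.0412]}
top {'K': [[405.7469, 0.0, 288.4878], [0.0, 405.7469, 208.415], [0.0, 0.0, 1.0]], 'R': [[-0.0289, -0.9996, -0.0007], [-0.9964, 0.0289, -0.0802], [0.0802, -0.0016, -0.9968]], 't': [-0.0113, 0.5424, 1.2488]}
wrist {'K': [[312.2137, 0.0, 281.0346], [0.0, 312.2137, 208.2386], [0.0, 0.0, 1.0]], 'T_tool_cam': [[-0.0015, -0.9633, -0.2683, 0.0674], [1.0, -0.0015, -0.0004, -0.0016], [-0.0, -0.2683, 0.9633, -0.142], [0.0, 0.0, 0.0, 1.0]]}
```

View pics/side0.png

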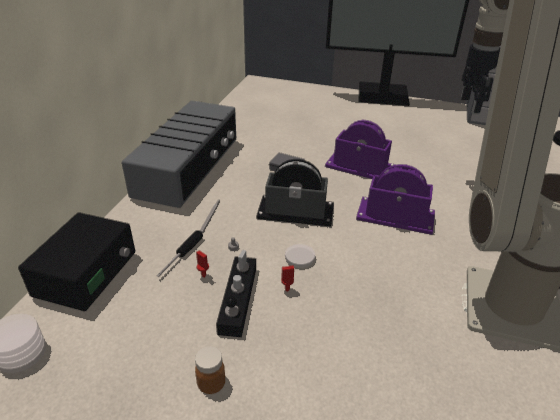

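View pics/top0.png

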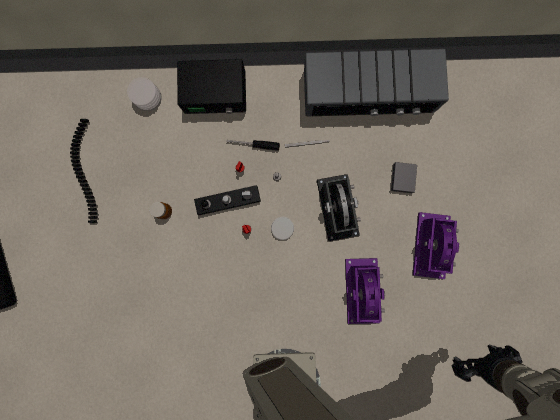

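View pics/wrist0.png

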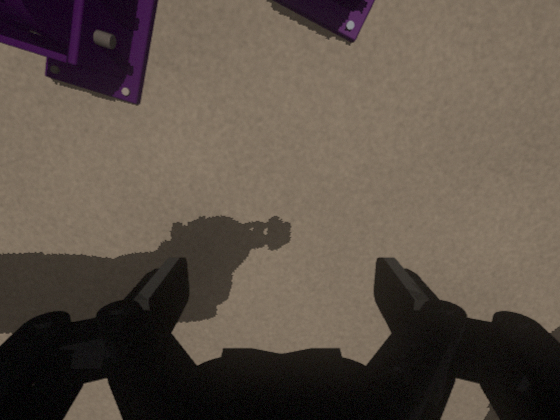

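The side view shows the dark stand at (297,190) and purple look-alikes at (362,150) and (400,195). The rack is at (237,295), with three plugs at (243,262), (237,285) and (232,310). Red look-alikes are at (202,263) and (287,277). Next I'll zoom in.

Run:
```python
import cv2,numpy as np
s=cv2.imread("pics/side0.png");t=cv2.imread("pics/top0.png")
a=cv2.resize(s[240:340,190:310],None,fx=5,fy=5,interpolation=2)
b=cv2.resize(t[160:250,185:265],None,fx=5,fy=5,interpolation=2)
cv2.imwrite("pics/c1.png",cv2.resize(a,(600,500)));
c=cv2.resize(s[150:230,250:345],(570,480),interpolation=2)
d=cv2.resize(t[165:250,305:375],(420,510),interpolation=2)
e=cv2.resize(t[170:230,185:275],(720,480),interpolation=2)
cv2.imwrite("pics/c2.png",c);cv2.imwrite("pics/c3.png",d);cv2.imwrite("pics/c4.png",e)
```

```text
(no output)
```

View pics/c1.png

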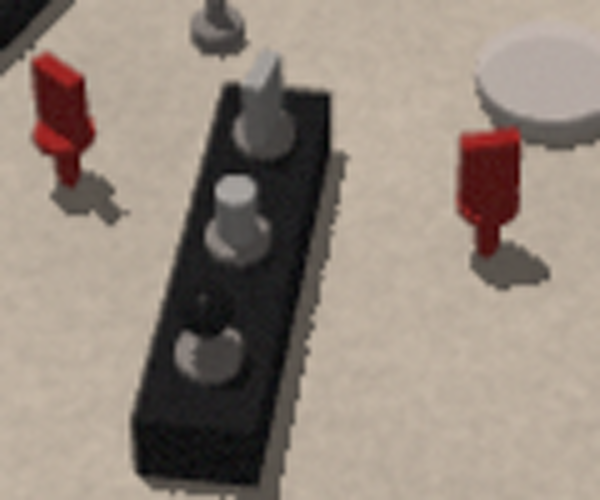

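View pics/c2.png

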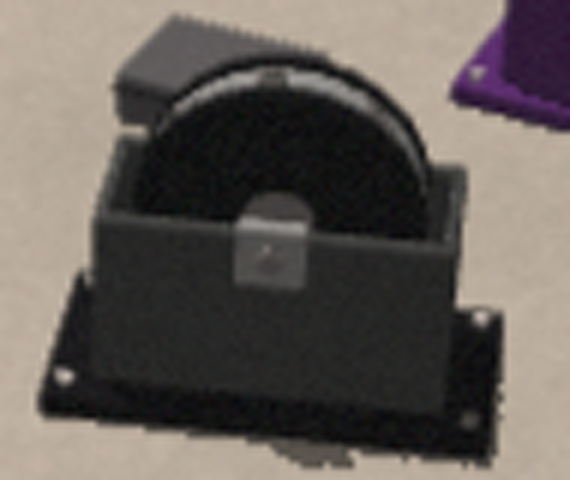

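View pics/c3.png

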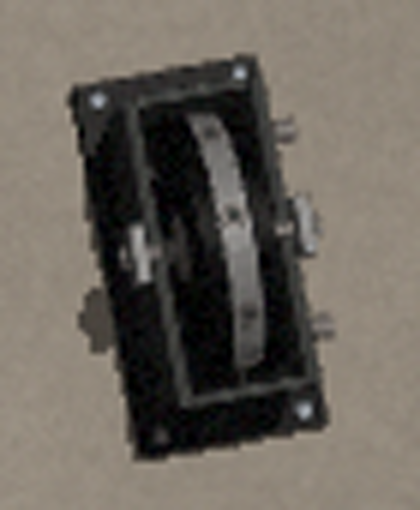

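View pics/c4.png

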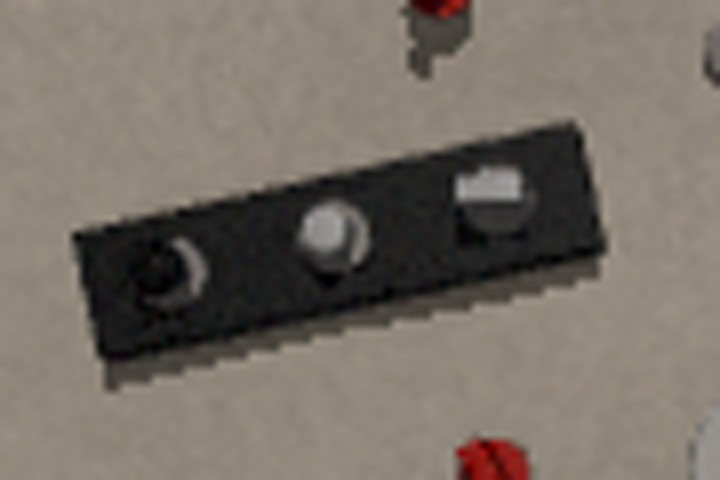

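The three plugs in the rack, by top-view pixel:
- (246,194): flat tab, which is the one I want.
- (227,199): round head.
- (206,204): black ball.

The red plugs at (240,167) and (246,229) and the purple stands don't count. The wheel shows three round blanks and the empty socket is hidden. Now I'll measure.

```bash
cat > h.py <<'E'
import numpy as np,cv2
from scipy.spatial.transform import Rotation as Ro
def load(n): return dict(np.load(f"pics/{n}.npz"))
def ray(c,uv,pose=None):
    d=np.linalg.inv(c["K"])@np.array([uv[0],uv[1],1.])
    if "R" in c: return -c["R"].T@c["t"], c["R"].T@d
    T=c["T_tool_cam"]; p,q=pose; R=Ro.from_quat(q).as_matrix()
    return np.array(p)+R@T[:3,3], R@(T[:3,:3]@d)
def onz(c,uv,z,pose=None):
    o,d=ray(c,uv,pose); return o+d*(z-o[2])/d[2]
def tri(r1,r2):
    (o1,d1),(o2,d2)=r1,r2
    s=np.linalg.lstsq(np.c_[d1,-d2],o2-o1,rcond=None)[0]
    a=o1+s[0]*d1;b=o2+s[1]*d2
    return (a+b)/2,np.linalg.norm(a-b)
def proj(c,X,pose=None):
    X=np.array(X)
    if "R" in c: x=c["R"]@X+c["t"]
    else:
        p,q=pose;T=c["T_tool_cam"];xt=Ro.from_quat(q).as_matrix().T@(X-p)
        x=T[:3,:3].T@(xt-T[:3,3])
    u=c["K"]@x; return u[:2]/u[2]
E
python3 - <<'E'
from h import *
t=load("top0");s=load("side0")
c=[(305+x/6,165+y/6) for x,y in [(75,90),(250,55),(330,425),(140,455)]]
P=np.array([onz(t,u,.012) for u in c]);print(P.round(3));print(np.linalg.norm(np.roll(P,-1,0)-P,axis=1),P.mean(0))
a=(P[0]+P[1]-P[2]-P[3])[:2];print("stand x yaw",np.degrees(np.arctan2(a[1],a[0])))
c=[(185+x/8,170+y/8) for x,y in [(72,232),(578,122),(605,245),(103,355)]]
P=np.array([onz(t,u,.034) for u in c]);print(P.round(3));print(np.linalg.norm(np.roll(P,-1,0)-P,axis=1),P.mean(0))
a=(P[0]+P[3]-P[1]-P[2])[:2];print("rack y yaw",np.degrees(np.arctan2(a[1],a[0])))
for tu,su in [((185+488/8,170+185/8),(242.6,253.6)),((185+323/8,170+226/8),(190+236/5,240+185/5))]:
  print(tri(ray(t,tu),ray(s,su)), onz(t,tu,.076))
# wheel top via mid flange? axle boss
E
```

```text
[[ 0.63  -0.122  0.012]
 [ 0.646 -0.215  0.012]
 [ 0.45  -0.249  0.012]
 [ 0.437 -0.149  0.012]]
[0.09462752 0.19945266 0.10071612 0.19522341] [ 0.54094116 -0.18361482  0.012     ]
stand x yaw 8.920702410833716
[[0.579 0.266 0.034]
 [0.616 0.068 0.034]
 [0.568 0.059 0.034]
 [0.531 0.254 0.034]]
[0.20096944 0.04932843 0.19884335 0.04958673] [0.57324622 0.16170536 0.034     ]
rack y yaw 100.7388799882993
(array([0.5860687 , 0.09926346, 0.07352419]), np.float64(0.00316651741657964)) [0.58731053 0.09943199 0.076     ]
(array([0.5737611 , 0.16301031, 0.06550612]), np.float64(0.00209063441207168)) [0.57362024 0.16168406 0.076     ]
```

```bash
cat >> h.py <<'E'
def go(target,yaw=None,base=None):
    """travel & dr in current tool axes to reach world target, tool down, tool x at yaw deg"""
    from workcell import bot
    o=bot.get_obs(); R=Ro.from_quat(o["tool_rot"]).as_matrix()
    tr=R.T@(np.array(target)-o["eef_pos"])
    y=np.radians(yaw); x=np.array([np.cos(y),np.sin(y),0]);z=np.array([0,0,-1.])
    Rt=np.c_[x,np.cross(z,x),z]
    print("t",round(float(o["clock"]),2),"travel",tr.round(4),"dr",Ro.from_matrix(R.T@Rt).as_rotvec().round(4),"F",np.round(o["ft_force"],2),"pos",np.round(o["eef_pos"],4))
E
python3 -c "
from h import *
go([.541,-.184,.231],8.9)"
```

```text
t 0.15 travel [ 4.652e-01 -1.677e-01 -1.000e-04] dr [-1.600e-03  1.000e-04  1.365e-01] F [0.16 0.65 0.95] pos [ 0.1437 -0.4784  0.2306]
```

```bash
python3 -m crank '{"dr":[[0,0,0.03],[0,0,0.06],[0,0,0.09],[0,0,0.12],[0,0,0.1365],[0,0,0.1365],[0,0,0.1365],[0,0,0.1365],[0,0,0.1365],[0,0,0.1365]],"travel":[[0.05,-0.018,0],[0.106,-0.038,0],[0.162,-0.058,0],[0.218,-0.079,0],[0.274,-0.099,0],[0.33,-0.119,0],[0.386,-0.139,0],[0.44,-0.159,0],[0.465,-0.168,0],[0.465,-0.168,0]],"hand":[0.02,0.02,0.02,0.02,0.02,0.02,0.02,0.02,0.02,0.02]}'
cat > snap.py <<'E'
import sys,cv2,numpy as np
from workcell import bot,eyes
n,tag=sys.argv[1:3]
o=bot.get_obs(); c=eyes.camera(n)
cv2.imwrite(f"pics/{n}{tag}.png",c["color"][:,:,::-1]); np.savez(f"pics/{n}{tag}.npz",p=o["eef_pos"],q=o["tool_rot"],**c)
E
python3 snap.py wrist 1
```

```text
clock: 1.4
eef_pos: [0.5419, -0.1826, 0.2303]
tool_rot: [0.997, 0.079, -0.001, -0.0]
ft_force: [-1.0, -1.6, -0.6]
grip_width: 0.0199
```

View pics/wrist1.png

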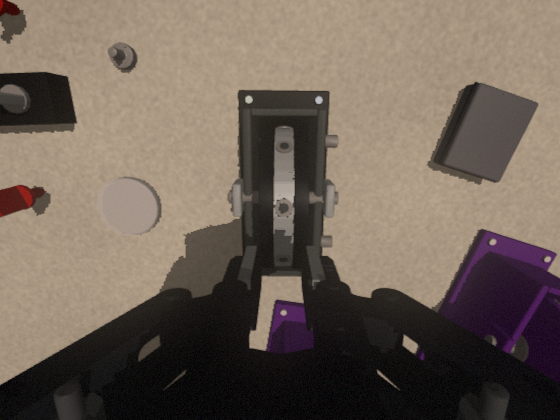

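Run:
```python
import cv2
s=cv2.imread("pics/wrist1.png")
s=cv2.convertScaleAbs(s,alpha=1.8,beta=10)
cv2.imwrite("pics/w1c.png",cv2.resize(s[80:320,190:380],(475,600),interpolation=2))
```

```text
(no output)
```

View pics/w1c.png

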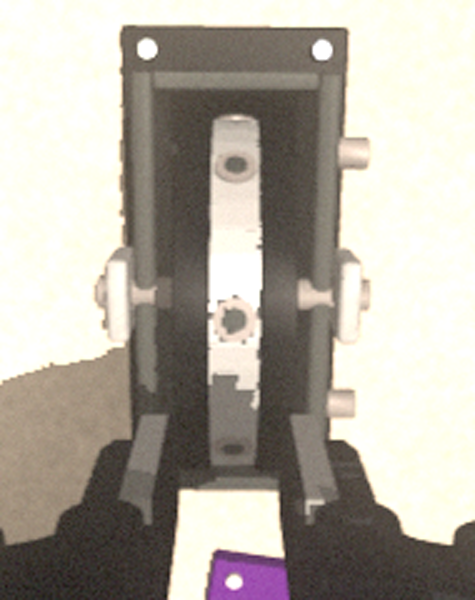

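Run:
```python
from h import *
c=load("wrist1");ps=(c["p"],c["q"])
f=lambda x,y:(190+x/2.5,80+y/2.5)
for z in(.092,.097,.102):
  a=onz(c,f(115,292),z,ps);b=onz(c,f(352,294),z,ps);print(z,a.round(4),b.round(4),((a+b)/2).round(4),np.linalg.norm(a-b),np.degrees(np.arctan2(*(a-b)[:2][::-1]))-90)
a=onz(c,f(147,48),.013,ps);b=onz(c,f(322,48),.013,ps);print(a,b,(a+b)/2,np.degrees(np.arctan2(*(a-b)[:2][::-1]))-90)
print(onz(c,f(236,292),.16,ps), onz(c,f(236,319),.158,ps))
```

```text
0.092 [ 0.5351 -0.1399  0.092 ] [ 0.5481 -0.2264  0.092 ] [ 0.5416 -0.1831  0.092 ] 0.08747769054642104 8.521597664199945
0.097 [ 0.5364 -0.1404  0.097 ] [ 0.5492 -0.2254  0.097 ] [ 0.5428 -0.1829  0.097 ] 0.08591657739301974 8.521597664199959
0.102 [ 0.5377 -0.141   0.102 ] [ 0.5502 -0.2244  0.102 ] [ 0.544  -0.1827  0.102 ] 0.08435546423961844 8.521597664200044
[ 0.62518113 -0.13209993  0.013     ] [ 0.63710684 -0.20733829  0.013     ] [ 0.63114398 -0.16971911  0.013     ] 9.00677943725968
[ 0.55817143 -0.18072654  0.16      ] [ 0.5498974  -0.18208267  0.158     ]
```

```bash
python3 -m crank '{"dr":[[0,0,0],[0,0,0],[0,0,0],[0,0,0]],"travel":[[0,0,0.025],[0,0,0.045],[0,0,0.055],[0,0,0.055]],"hand":[0.02,0.02,0.02,0.02]}'
python3 -m crank '{"dr":[[0,0,0],[0,0,0]],"travel":[[0,0,0.002],[0,0,0.003]],"hand":[0.02,0.02]}'
python3 -m crank '{"dr":[[0,0,0],[0,0,0]],"travel":[[0,0,0.002],[0,0,0.003]],"hand":[0.02,0.02]}'
```

```text
clock: 1.95
eef_pos: [0.5398, -0.1848, 0.1759]
tool_rot: [0.997, 0.077, -0.001, -0.0]
ft_force: [0.3, -0.0, 1.1]
grip_width: 0.0196
clock: 2.2
eef_pos: [0.5413, -0.1845, 0.1741]
tool_rot: [0.997, 0.077, 0.001, 0.0]
ft_force: [-0.2, 0.2, 0.2]
grip_width: 0.0204
clock: 2.45
eef_pos: [0.5409, -0.1841, 0.1703]
tool_rot: [0.997, 0.078, 0.0, 0.0]
ft_force: [0.2, 0.6, -0.5]
grip_width: 0.0198
```

```bash
python3 -m crank '{"dr":[[0,0,0],[0,0,0]],"travel":[[0,0,0.002],[0,0,0.002]],"hand":[0.02,0.02]}'
python3 -m crank '{"dr":[[0,0,0],[0,0,0]],"travel":[[0,0,0.002],[0,0,0.002]],"hand":[0.02,0.02]}'
```

```text
clock: 2.7
eef_pos: [0.5407, -0.1841, 0.168]
tool_rot: [0.997, 0.078, -0.0, -0.0]
ft_force: [-1.0, 0.2, -0.1]
grip_width: 0.0197
clock: 2.95
eef_pos: [0.5407, -0.1841, 0.1661]
tool_rot: [0.997, 0.078, -0.0, -0.0]
ft_force: [0.3, 0.4, -0.2]
grip_width: 0.0199
```

```bash
python3 -m crank '{"dr":[[0,0,0],[0,0,0]],"travel":[[0,0,0.002],[0,0,0.002]],"hand":[0.02,0.02]}'
```

```text
clock: 3.2
eef_pos: [0.5407, -0.1842, 0.1641]
tool_rot: [0.997, 0.078, -0.0, -0.0]
ft_force: [-0.2, -0.0, -0.1]
grip_width: 0.0202
```

```bash
python3 -m crank '{"dr":[[0,0,0],[0,0,0]],"travel":[[0,0,0.002],[0,0,0.002]],"hand":[0.02,0.02]}'
```

```text
clock: 3.45
eef_pos: [0.5407, -0.1842, 0.1621]
tool_rot: [0.997, 0.078, -0.0, -0.0]
ft_force: [0.8, -0.5, 0.5]
grip_width: 0.0199
```

```bash
python3 -m crank '{"dr":[[0,0,0],[0,0,0]],"travel":[[0,0,0.002],[0,0,0.002]],"hand":[0.02,0.02]}'
```

```text
clock: 3.7
eef_pos: [0.5407, -0.1842, 0.1601]
tool_rot: [0.997, 0.078, -0.0, -0.0]
ft_force: [0.1, 0.1, 0.4]
grip_width: 0.0202
```

```bash
python3 -m crank '{"dr":[[0,0,0],[0,0,0]],"travel":[[0,0,0.002],[0,0,0.002]],"hand":[0.02,0.02]}'
```

```text
clock: 3.95
eef_pos: [0.5407, -0.1841, 0.1581]
tool_rot: [0.997, 0.078, -0.0, -0.0]
ft_force: [1.0, 0.8, -0.7]
grip_width: 0.0197
```

```bash
python3 snap.py wrist 2; python3 snap.py side 2
python3 - <<'E'
import cv2,numpy as np
s=cv2.imread("pics/wrist2.png")[150:350,180:380]
t=cv2.imread("pics/side2.png")[120:240,230:360]
f=lambda i,w,h:cv2.convertScaleAbs(cv2.resize(i,(w,h),interpolation=2),alpha=1.7,beta=10)
cv2.imwrite("pics/w2c.png",np.hstack([f(s,400,400),f(t,400,400)]))
E
```

```text
(no output)
```

View pics/w2c.png

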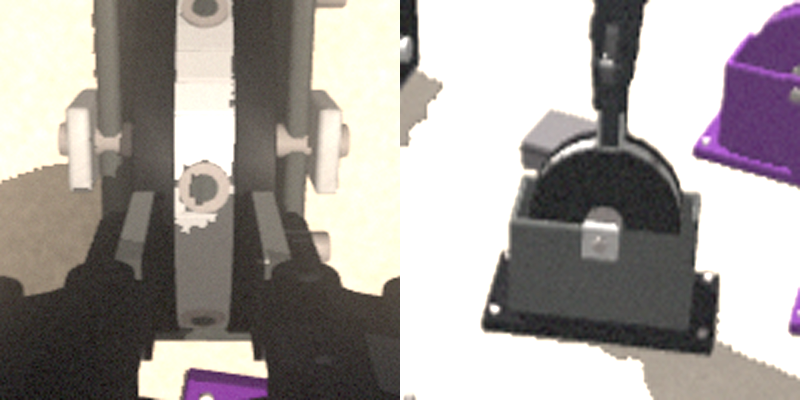

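```bash
python3 -m crank '{"dr":[[0,0,0],[0,0,0],[0,0,0],[0,0,0]],"travel":[[0,0,-0.006],[0,0,-0.006],[0,0,-0.004],[0,0,-0.002]],"hand":[0.010,0.010,0.010,0.010]}'
```

```text
clock: 4.55
eef_pos: [0.5408, -0.1842, 0.1601]
tool_rot: [0.997, 0.078, -0.0, -0.0]
ft_force: [0.2, 0.7, 0.1]
grip_width: 0.0101
```

```bash
python3 -m crank '{"dr":[[0,0,0],[0,0,0]],"travel":[[0,0,0.002],[0,0,0.002]],"hand":[0.010,0.010]}'
```

```text
clock: 4.8
eef_pos: [0.5406, -0.1841, 0.1579]
tool_rot: [0.997, 0.078, -0.0, -0.0]
ft_force: [0.6, -0.6, 1.2]
grip_width: 0.0099
```

```bash
python3 -m crank '{"dr":[[0,0,0],[0,0,0]],"travel":[[0,0,0.002],[0,0,0.002]],"hand":[0.010,0.010]}'
```

```text
clock: 5.05
eef_pos: [0.541, -0.1842, 0.1565]
tool_rot: [0.997, 0.078, 0.0, 0.0]
ft_force: [0.4, -0.8, 1.4]
grip_width: 0.0102
```

```bash
python3 -m crank '{"dr":[[0,0,0],[0,0,0]],"travel":[[0,0,0.001],[0,0,0.001]],"hand":[0.010,0.010]}'
```

```text
clock: 5.3
eef_pos: [0.5412, -0.1843, 0.1559]
tool_rot: [0.997, 0.078, 0.001, 0.0]
ft_force: [0.2, 0.8, 3.5]
grip_width: 0.0099
```

```bash
python3 snap.py wrist 3;  python3 - <<'E'
import cv2,numpy as np
s=cv2.imread("pics/wrist3.png")[150:350,180:380]
f=lambda i,w,h:cv2.convertScaleAbs(cv2.resize(i,(w,h),interpolation=2),alpha=1.7,beta=10)
cv2.imwrite("pics/w3c.png",f(s,500,500))
from workcell import bot
o=bot.get_obs();print(o["eef_pos"],o["ft_force"])
E
```

```text
[ 0.54123296 -0.18424772  0.15587829] [0.48664687 0.23605328 4.11316232]
```

View pics/w3c.png

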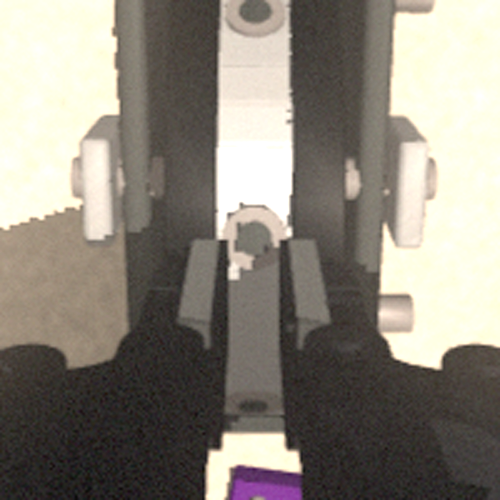

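```bash
python3 -m crank '{"dr":[[0,0,0],[0,0,0],[0,0,0],[0,0,0],[0,0,0],[0,0,0]],"travel":[[0.006,0,0],[0.013,0,0],[0.020,0,0.0005],[0.027,0,0.0018],[0.034,0,0.0038],[0.040,0,0.0062]],"hand":[0.010,0.010,0.010,0.010,0.010,0.010]}'
```

```text
clock: 6.1
eef_pos: [0.5808, -0.178, 0.1485]
tool_rot: [0.997, 0.078, -0.0, 0.0]
ft_force: [1.8, -0.6, 1.3]
grip_width: 0.0101
```

```bash
python3 snap.py wrist 4;  python3 - <<'E'
import cv2,numpy as np
s=cv2.imread("pics/wrist4.png")[50:350,130:430]
f=lambda i,w,h:cv2.convertScaleAbs(cv2.resize(i,(w,h),interpolation=2),alpha=1.7,beta=10)
cv2.imwrite("pics/w4c.png",f(s,500,500))
from workcell import bot
o=bot.get_obs();print(o["eef_pos"],o["ft_force"])
E
```

```text
[ 0.58132615 -0.17785077  0.14812063] [ 2.25017342 -2.06953723  1.47602518]
```

View pics/w4c.png

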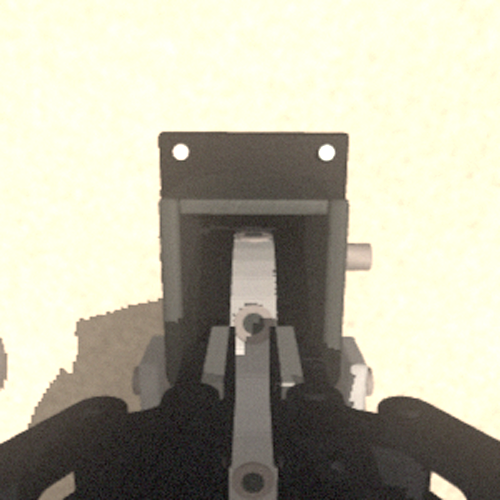

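```bash
python3 -m crank '{"dr":[[0,0,0],[0,0,0],[0,0,0]],"travel":[[0,0,-0.025],[-0.05,0,-0.025],[-0.0785,0,-0.02]],"hand":[0.010,0.010,0.010]}'
python3 snap.py wrist 5;  python3 - <<'E'
import cv2,numpy as np
s=cv2.imread("pics/wrist5.png")[50:350,130:430]
f=lambda i,w,h:cv2.convertScaleAbs(cv2.resize(i,(w,h),interpolation=2),alpha=1.7,beta=10)
cv2.imwrite("pics/w5c.png",f(s,500,500))
E
```

```text
clock: 6.52
eef_pos: [0.5007, -0.19, 0.1686]
tool_rot: [0.997, 0.077, -0.001, -0.0]
ft_force: [-0.4, 0.4, 0.9]
grip_width: 0.0098
```

View pics/w5c.png

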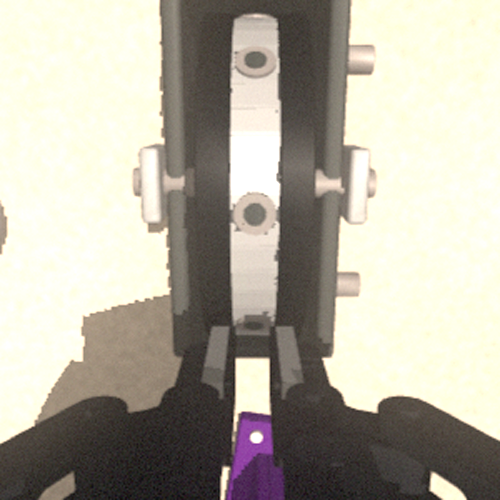

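```bash
python3 -m crank '{"dr":[[0,0,0],[0,0,0],[0,0,0],[0,0,0],[0,0,0],[0,0,0],[0,0,0],[0,0,0],[0,0,0],[0,0,0]],"travel":[[0,0,0.012],[0,0,0.0195],[0,0,0.0215],[0.008,0,0.0181],[0.016,0,0.0159],[0.024,0,0.0148],[0.032,0,0.0146],[0.040,0,0.0146],[0.048,0,0.0146],[0.056,0,0.0148]],"hand":[0.010,0.010,0.010,0.010,0.010,0.010,0.010,0.010,0.010,0.010]}'
```

```text
clock: 7.82
eef_pos: [0.5598, -0.1814, 0.1551]
tool_rot: [0.997, 0.078, 0.001, 0.0]
ft_force: [0.5, 0.2, 3.9]
grip_width: 0.01
```

```bash
python3 -m crank '{"dr":[[0,0,0],[0,0,0],[0,0,0],[0,0,0],[0,0,0],[0,0,0]],"travel":[[0.008,0,0.0011],[0.016,0,0.0033],[0.024,0,0.0067],[0.024,0,-0.022],[-0.03,0,-0.022],[-0.056,0,-0.0148]],"hand":[0.010,0.010,0.010,0.010,0.010,0.010]}'
python3 snap.py wrist 6;  python3 - <<'E'
import cv2,numpy as np
s=cv2.imread("pics/wrist6.png")[50:350,130:430]
f=lambda i,w,h:cv2.convertScaleAbs(cv2.resize(i,(w,h),interpolation=2),alpha=1.7,beta=10)
cv2.imwrite("pics/w6c.png",f(s,500,500))
E
```

```text
clock: 8.57
eef_pos: [0.5007, -0.1901, 0.1684]
tool_rot: [0.997, 0.077, -0.001, -0.0]
ft_force: [1.2, -0.7, -0.2]
grip_width: 0.0099
```

View pics/w6c.png

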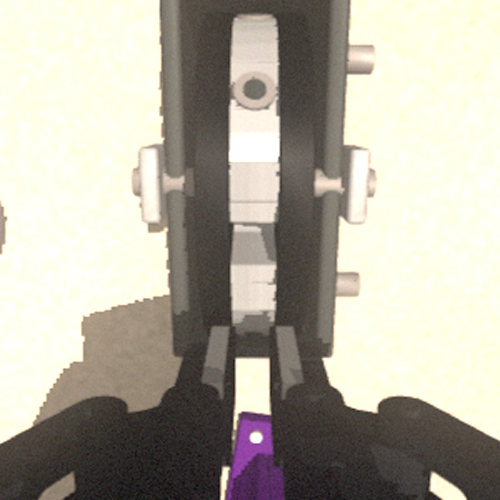

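The socket is now in view at wrist pixel (282,196), 45° behind the blank at (282,104). Next I'll work out its angle.

```bash
cat >> h.py <<'E'
def wheelang(c,uv,r=.0625,ax=(.5425,-.183,.093),yaw=9.):
    o,d=ray(c,uv,(c["p"],c["q"])); y=np.radians(yaw)
    ex=np.array([np.cos(y),np.sin(y)]); o=o-np.array(ax)
    a=np.array([o[:2]@ex,o[2]]);b=np.array([d[:2]@ex,d[2]])
    A=b@b;B=2*a@b;C=a@a-r*r; s=(-B-np.sqrt(B*B-4*A*C))/(2*A); p=a+s*b
    return np.degrees(np.arctan2(p[0],p[1]))
E
python3 - <<'E'
from h import *
c=load("wrist6");f=lambda x,y:(130+x*.6,50+y*.6)
for r in(.0605,.062,.064):
  print(r,[round(wheelang(c,f(254,y),r),1) for y in(90,226,243,262)])
c=load("wrist5")
for r in(.0605,.062,.064): print([round(wheelang(c,f(254,y),r),1) for y in (61,215)])
g=cv2.imread("pics/wrist6.png")[140:260,240:330]
cv2.imwrite("pics/w6d.png",cv2.convertScaleAbs(cv2.resize(g,(600,800)[::1],interpolation=2)[:600],alpha=1.7))
E
```

```text
0.0605 [np.float64(33.3), np.float64(-6.6), np.float64(-11.9), np.float64(-18.5)]
0.062 [np.float64(32.3), np.float64(-6.1), np.float64(-11.3), np.float64(-17.5)]
0.064 [np.float64(31.1), np.float64(-5.6), np.float64(-10.5), np.float64(-16.4)]
[np.float64(44.3), np.float64(-3.3)]
[np.float64(42.7), np.float64(-2.9)]
[np.float64(40.7), np.float64(-2.5)]
```

View pics/w6d.png

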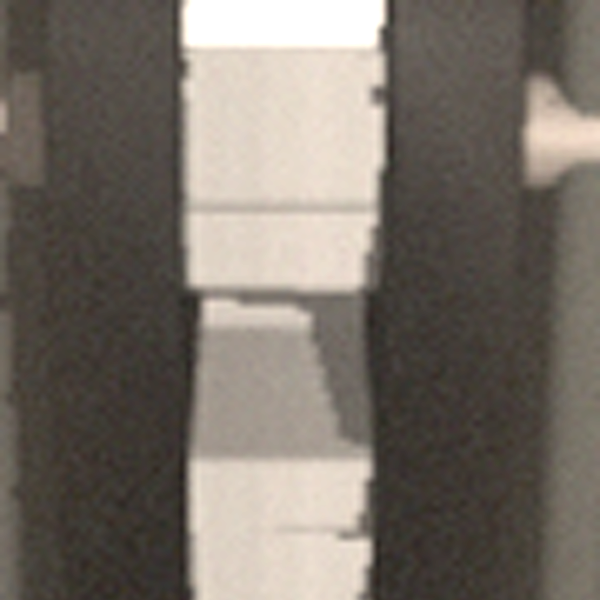

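```bash
python3 -m crank '{"dr":[[0,0,0],[0,0,0],[0,0,0],[0,0,0],[0,0,0],[0,0,0],[0,0,0],[0,0,0],[0,0,0],[0,0,0]],"travel":[[0.033,0,0],[0.033,0,0.010],[0.033,0,0.0146],[0.033,0,0.0146],[0.0365,0,0.0146],[0.0405,0,0.0146],[0.0445,0,0.0146],[0.0466,0,0.0146],[0.0466,0,0.0146],[0.0466,0,-0.003]],"hand":[0.010,0.010,0.010,0.010,0.010,0.010,0.010,0.010,0.010,0.010]}'
python3 -m crank '{"dr":[[0,0,0],[0,0,0],[0,0,0]],"travel":[[-0.046,0,0.003],[-0.046,0,0.003],[-0.046,0,0.003]],"hand":[0.010,0.010,0.010]}'
python3 snap.py wrist 7;  python3 - <<'E'
import cv2,numpy as np
s=cv2.imread("pics/wrist7.png")
f=lambda i,w,h:cv2.convertScaleAbs(cv2.resize(i,(w,h),interpolation=2),alpha=1.7,beta=10)
cv2.imwrite("pics/w7c.png",np.hstack([f(s[50:350,130:430],400,400),f(s[80:230,250:325],300,600)[:400]*1]))
cv2.imwrite("pics/w7d.png",f(s[85:235,245:320],300,600))
E
```

```text
clock: 9.88
eef_pos: [0.547, -0.1825, 0.1704]
tool_rot: [0.997, 0.077, -0.002, -0.001]
ft_force: [-0.4, 0.7, -0.7]
grip_width: 0.0098
clock: 10.25
eef_pos: [0.5032, -0.1901, 0.1688]
tool_rot: [0.997, 0.077, -0.0, -0.0]
ft_force: [1.4, -0.5, -0.1]
grip_width: 0.01
```

View pics/w7d.png

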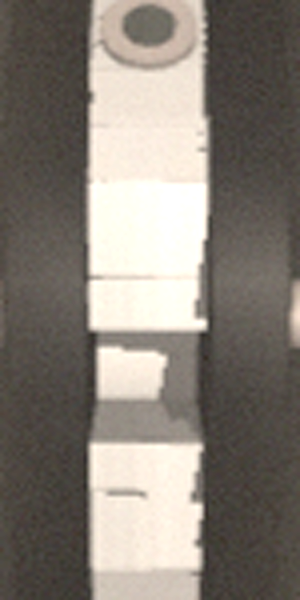

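Run:
```python
from h import *
for n,e in(("wrist6",(183.5,209,104)),("wrist7",(167.3,195.6,91.3))):
  c=load(n)
  for r in(.0605,.062): print(n,r,[round(wheelang(c,(282.3,y),r),1) for y in e])
print(load("wrist7")["p"])
```

```text
wrist6 0.0605 [np.float64(-5.5), np.float64(-19.6), np.float64(33.3)]
wrist6 0.062 [np.float64(-5.1), np.float64(-18.6), np.float64(32.3)]
wrist7 0.0605 [np.float64(4.7), np.float64(-9.4), np.float64(44.7)]
wrist7 0.062 [np.float64(4.8), np.float64(-8.8), np.float64(43.1)]
[ 0.5032343  -0.19011226  0.16882391]
```

```bash
python3 -m crank '{"dr":[[0,0,0],[0,0,0],[0,0,0],[0,0,0]],"travel":[[-0.027,0,-0.01],[-0.027,0,-0.01],[-0.027,0,-0.01],[-0.027,0,-0.01]],"hand":[0.010,0.010,0.010,0.010]}'
python3 snap.py wrist 8;  python3 - <<'E'
import cv2,numpy as np
s=cv2.imread("pics/wrist8.png")
f=lambda i,w,h:cv2.convertScaleAbs(cv2.resize(i,(w,h),interpolation=2),alpha=1.7,beta=10)
cv2.imwrite("pics/w8d.png",f(s[60:180,200:360],800,600))
print(np.load("pics/wrist8.npz")["p"])
E
```

```text
clock: 10.8
eef_pos: [0.4775, -0.1941, 0.1788]
tool_rot: [0.997, 0.078, 0.0, -0.0]
ft_force: [-0.4, 0.1, -0.5]
grip_width: 0.0102
[ 0.47752625 -0.19412581  0.17877745]
```

View pics/w8d.png

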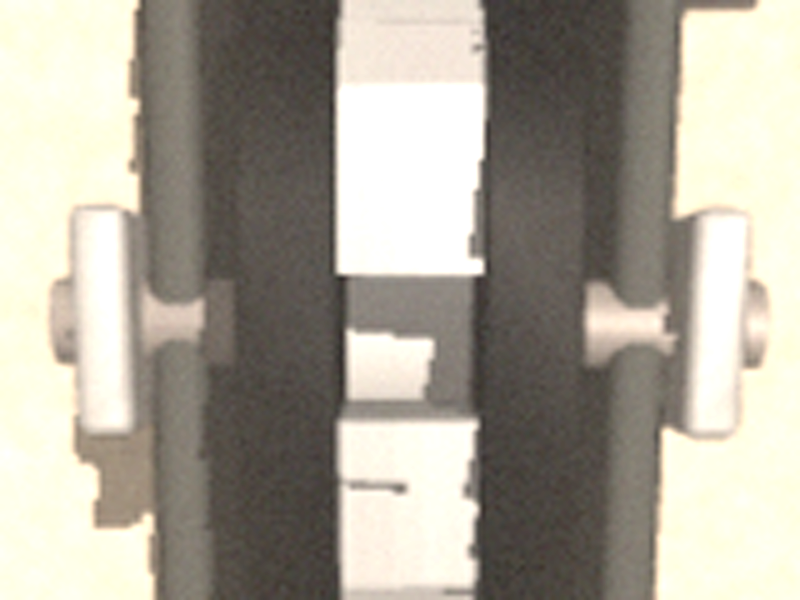

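Run:
```python
from h import *
c=load("wrist8");ps=(c["p"],c["q"]);f=lambda x,y:(200+x/5,60+y/5)
for za in(.090,.093,.096):
  a=(onz(c,f(105,319),za,ps)+onz(c,f(716,322),za,ps))/2
  for r in (.0605,.0625): print(a.round(4),[round(wheelang(c,f(410,y),r,a),1) for y in(273,418)],np.linalg.norm(onz(c,f(337,273),za+r,ps)-onz(c,f(486,273),za+r,ps)))
```

```text
[ 0.5419 -0.1833  0.09  ] [np.float64(5.0), np.float64(-9.2)] 0.015570690645746349
[ 0.5419 -0.1833  0.09  ] [np.float64(4.8), np.float64(-8.7)] 0.015387806244839635
[ 0.542  -0.1833  0.093 ] [np.float64(4.9), np.float64(-9.0)] 0.01529636404438629
[ 0.542  -0.1833  0.093 ] [np.float64(4.7), np.float64(-8.6)] 0.015113479643479576
[ 0.542  -0.1833  0.096 ] [np.float64(4.9), np.float64(-8.8)] 0.015022037443026205
[ 0.542  -0.1833  0.096 ] [np.float64(4.7), np.float64(-8.4)] 0.01483915304211949
```

```bash
python3 -m crank '{"dr":[[0,0,0],[0,0,0],[0,0,0],[0,0,0],[0,0,0],[0,0,0],[0,0,0],[0,0,0],[0,0,0],[0,0,0]],"travel":[[0.045,0,0],[0.064,0,0.008],[0.064,0,0.020],[0.064,0,0.0246],[0.064,0,0.0246],[0.0648,0,0.0246],[0.0657,0,0.0246],[0.0665,0,0.0246],[0.0665,0,0.0246],[0.0665,0,0.010]],"hand":[0.010,0.010,0.010,0.010,0.010,0.010,0.010,0.010,0.010,0.010]}'
python3 -m crank '{"dr":[[0,0,0],[0,0,0],[0,0,0],[0,0,0]],"travel":[[-0.06,0,-0.010],[-0.0665,0,-0.010],[-0.0665,0,-0.010],[-0.0665,0,-0.010]],"hand":[0.010,0.010,0.010,0.010]}'
python3 snap.py wrist 9;  python3 - <<'E'
import cv2,numpy as np
s=cv2.imread("pics/wrist9.png")
f=lambda i,w,h:cv2.convertScaleAbs(cv2.resize(i,(w,h),interpolation=2),alpha=1.7,beta=10)
cv2.imwrite("pics/w9d.png",f(s[60:180,200:360],800,600))
print(np.load("pics/wrist9.npz")["p"])
E
```

```text
clock: 12.1
eef_pos: [0.5402, -0.1838, 0.1683]
tool_rot: [0.997, 0.077, -0.002, -0.001]
ft_force: [0.1, 0.1, -0.0]
grip_width: 0.0096
clock: 12.6
eef_pos: [0.4776, -0.1944, 0.1794]
tool_rot: [0.997, 0.078, 0.001, 0.0]
ft_force: [0.4, -0.1, -0.1]
grip_width: 0.0099
[ 0.47762674 -0.19439984  0.17943597]
```

View pics/w9d.png

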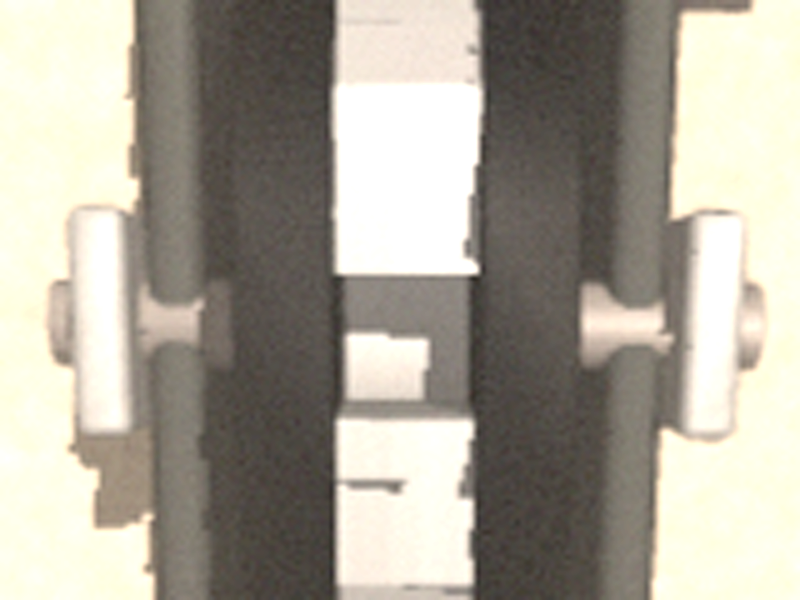

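```bash
python3 -m crank '{"dr":[[0,0,0],[0,0,0],[0,0,0],[0,0,0],[0,0,0],[0,0,0]],"travel":[[0.045,0,0],[0.064,0,0.008],[0.064,0,0.018],[0.064,0,0.022],[0.064,0,0.025],[0.064,0,0.025]],"hand":[0.010,0.010,0.010,0.010,0.010,0.010]}'
python3 -m crank '{"dr":[[0,0,0],[0,0,0],[0,0,0],[0,0,0]],"travel":[[0.001,0,0],[0.002,0,0],[0.003,0,0],[0.003,0,0]],"hand":[0.010,0.010,0.010,0.010]}'
```

```text
clock: 13.4
eef_pos: [0.5397, -0.1839, 0.1554]
tool_rot: [0.997, 0.077, 0.001, -0.0]
ft_force: [-0.8, 2.1, 4.6]
grip_width: 0.01
clock: 13.9
eef_pos: [0.5427, -0.1835, 0.1555]
tool_rot: [0.997, 0.077, 0.001, -0.0]
ft_force: [0.0, 1.8, 4.9]
grip_width: 0.0101
```

```bash
python3 snap.py wrist a;  python3 - <<'E'
import cv2,numpy as np
s=cv2.imread("pics/wrista.png")
f=lambda i,w,h:cv2.convertScaleAbs(cv2.resize(i,(w,h),interpolation=2),alpha=1.7,beta=10)
cv2.imwrite("pics/wad.png",f(s[150:300,180:380],800,600))
E
```

```text
(no output)
```

View pics/wad.png

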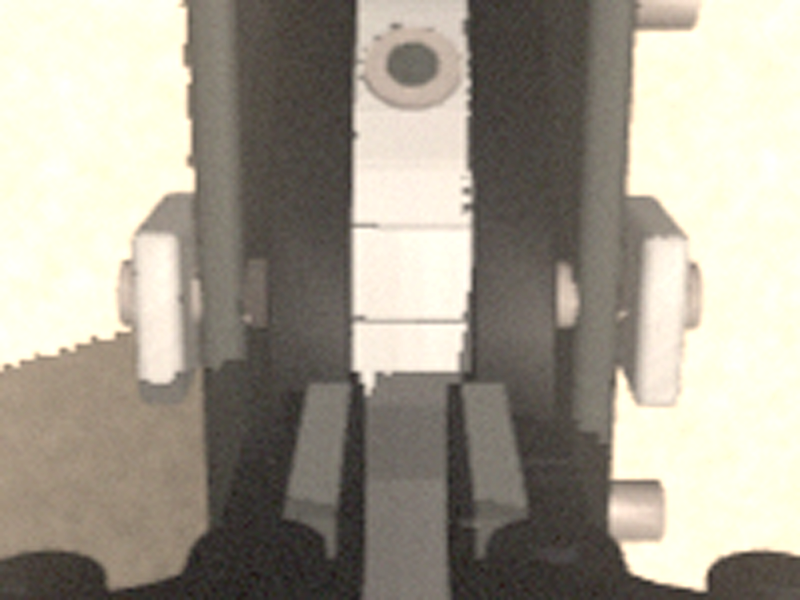

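Run:
```python
from h import *
c=load("wrista");ps=(c["p"],c["q"]);f=lambda x,y:(180+x/4,150+y/4)
za=.092
a=(onz(c,f(160,309),za,ps)+onz(c,f(661,319),za,ps))/2
print(a)
for ax in (a,np.array([.542,-.1833,za])):
  for r in (.0605,.0625): print([round(wheelang(c,f(411,y),r,ax),1) for y in(64,375)])
```

```text
[ 0.53816268 -0.18370321  0.092     ]
[np.float64(53.2), np.float64(11.9)]
[np.float64(51.3), np.float64(12.2)]
[np.float64(48.2), np.float64(8.4)]
[np.float64(46.7), np.float64(8.9)]
```

```bash
python3 -m crank '{"dr":[[0,0,0],[0,0,0],[0,0,0],[0,0,0],[0,0,0],[0,0,0],[0,0,0],[0,0,0]],"travel":[[0,0,-0.002],[0,0,-0.004],[0,0,-0.006],[0,0,-0.018],[-0.04,0,-0.025],[-0.067,0,-0.025],[-0.067,0,-0.025],[-0.067,0,-0.025]],"hand":[0.010,0.010,0.010,0.010,0.010,0.010,0.010,0.010]}'
python3 snap.py wrist b;  python3 - <<'E'
import cv2,numpy as np
s=cv2.imread("pics/wristb.png")
f=lambda i,w,h:cv2.convertScaleAbs(cv2.resize(i,(w,h),interpolation=2),alpha=1.7,beta=10)
cv2.imwrite("pics/wbd.png",f(s[60:180,200:360],800,600))
print(np.load("pics/wristb.npz")["p"])
E
```

```text
clock: 14.95
eef_pos: [0.4777, -0.1945, 0.1798]
tool_rot: [0.997, 0.078, 0.001, 0.0]
ft_force: [0.6, -0.5, -0.7]
grip_width: 0.0098
[ 0.4776994  -0.19449946  0.17978575]
```

View pics/wbd.png

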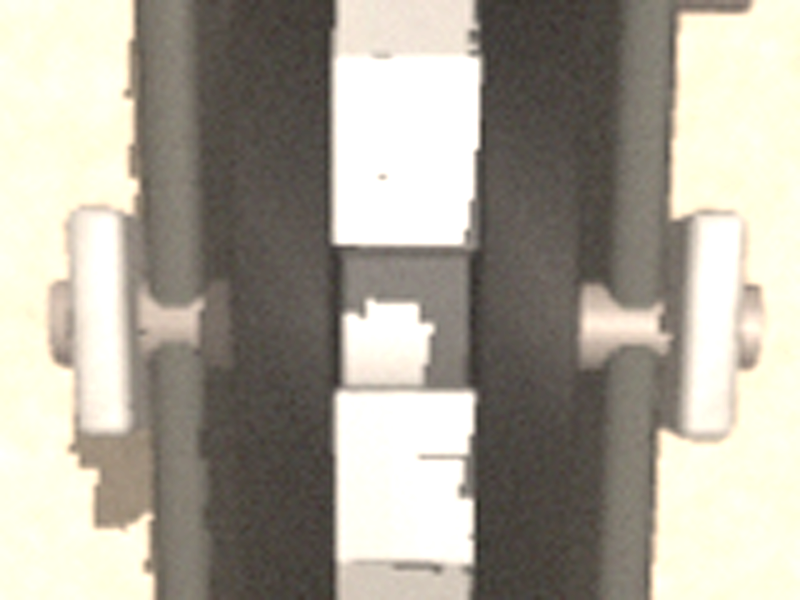

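```bash
python3 - <<'E'
from h import *
c=load("wristb");ps=(c["p"],c["q"]);f=lambda x,y:(200+x/5,60+y/5)
for za in(.0915,.093,.095):
  a=(onz(c,f(103,320),za,ps)+onz(c,f(712,324),za,ps))/2
  for r in (.0605,.0625): 
    m=onz(c,f(404,318),za+r,ps)
    print(a.round(4),[round(wheelang(c,f(405,y),r,a),2) for y in(247,389)],m.round(4))
E
python3 -c "
from h import *
go([.586-.067*0.98,.0985-.03,.20],10.7)"
```

```text
[ 0.542  -0.1834  0.0915] [np.float64(7.6), np.float64(-6.1)] [ 0.5428 -0.1827  0.152 ]
[ 0.542  -0.1834  0.0915] [np.float64(7.29), np.float64(-5.82)] [ 0.5428 -0.1827  0.154 ]
[ 0.542  -0.1834  0.093 ] [np.float64(7.54), np.float64(-6.05)] [ 0.5428 -0.1827  0.1535]
[ 0.542  -0.1834  0.093 ] [np.float64(7.22), np.float64(-5.76)] [ 0.5428 -0.1827  0.1555]
[ 0.542  -0.1834  0.095 ] [np.float64(7.45), np.float64(-5.97)] [ 0.5428 -0.1827  0.1555]
[ 0.542  -0.1834  0.095 ] [np.float64(7.14), np.float64(-5.69)] [ 0.5428 -0.1827  0.1575]
t 15.0 travel [ 0.0828 -0.2531 -0.0205] dr [ 0.0006 -0.0013 -0.0312] F [-0.47  0.22 -0.13] pos [ 0.4778 -0.1944  0.1795]
```

The socket reads +0.7° from the top, with the wheel at rest. Next is the plug, starting with a close look.

```bash
python3 -c "
from h import *
go([.520,.086,.20],10.7)"
python3 -m crank '{"dr":[[0,0,0],[0,0,-0.01],[0,0,-0.02],[0,0,-0.03],[0,0,-0.03],[0,0,-0.03],[0,0,-0.03],[0,0,-0.03]],"travel":[[0.01,-0.04,-0.02],[0.03,-0.095,-0.02],[0.05,-0.15,-0.02],[0.07,-0.21,-0.02],[0.085,-0.26,-0.02],[0.0852,-0.2704,-0.02],[0.0852,-0.2704,-0.02],[0.0852,-0.2704,-0.02]],"hand":[0.010,0.010,0.010,0.03,0.03,0.03,0.03,0.03]}'
python3 snap.py wrist c;  python3 - <<'E'
import cv2,numpy as np
s=cv2.imread("pics/wristc.png")
cv2.imwrite("pics/wcd.png",cv2.resize(s[60:210,180:380],(800,600),interpolation=2))
from workcell import bot
o=bot.get_obs();print(o["joint_pos"].round(3) if hasattr(o["joint_pos"],"round") else o["joint_pos"])
E
```

```text
t 15.0 travel [ 0.0851 -0.2704 -0.0205] dr [ 0.0006 -0.0013 -0.0312] F [-0.47  0.22 -0.13] pos [ 0.4778 -0.1944  0.1795]
clock: 16.0
eef_pos: [0.5192, 0.085, 0.199]
tool_rot: [0.996, 0.092, -0.0, 0.0]
ft_force: [0.9, 0.6, -0.4]
grip_width: 0.0299
[ 0.162  0.308  0.011  1.274 -0.     3.12 ]
```

View pics/wcd.png

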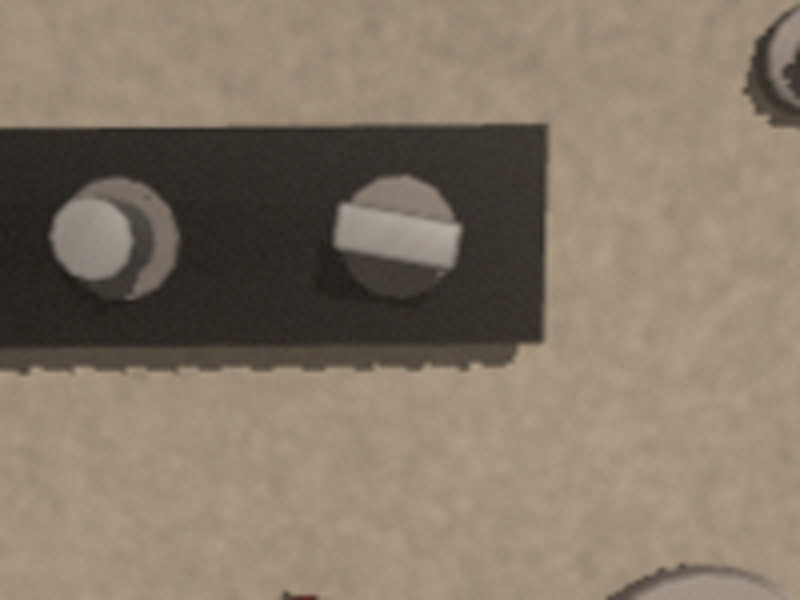

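Run:
```python
from h import *
c=load("wristc");ps=(c["p"],c["q"]);f=lambda x,y:(180+x/4,60+y/4)
P=np.array([onz(c,f(*u),.076,ps) for u in[(340,202),(461,226),(452,270),(333,246)]])
print(np.linalg.norm(np.roll(P,-1,0)-P,axis=1),P.mean(0))
a=(P[0]+P[3]-P[1]-P[2])[:2];yw=np.degrees(np.arctan2(a[1],a[0]));print("tab yaw",yw)
D=onz(c,f(400,236),.040,ps);print("disc",D)
m=P.mean(0)
go([m[0],m[1],.20],yw)
```

```text
[0.02500992 0.0088481  0.02483601 0.00872735] [0.58645654 0.10057227 0.076     ]
tab yaw 89.56264923520446
disc [0.58681686 0.10004134 0.04      ]
t 16.05 travel [ 0.069  -0.0033 -0.0009] dr [ 2.0000e-04  4.0000e-04 -1.3799e+00] F [ 0.05 -0.47  0.22] pos [0.5192 0.0848 0.1991]
```

```bash
python3 -m crank '{"dr":[[0,0,-0.18],[0,0,-0.36],[0,0,-0.54],[0,0,-0.72],[0,0,-0.9],[0,0,-1.08],[0,0,-1.24],[0,0,-1.38],[0,0,-1.38],[0,0,-1.38]],"travel":[[0.01,0,0],[0.02,-0.001,0.01],[0.03,-0.001,0.02],[0.04,-0.002,0.03],[0.05,-0.002,0.04],[0.06,-0.003,0.06],[0.069,-0.0033,0.075],[0.069,-0.0033,0.09],[0.069,-0.0033,0.09],[0.069,-0.0033,0.09]],"hand":[0.04,0.04,0.04,0.04,0.04,0.04,0.04,0.04,0.04,0.04]}'
python3 -c "
from h import *
go([.5866,.1003,.044],89.6)"
python3 snap.py wrist d
```

```text
clock: 17.3
eef_pos: [0.5867, 0.1011, 0.1098]
tool_rot: [0.71, 0.704, 0.0, 0.0]
ft_force: [0.1, -0.2, -0.2]
grip_width: 0.0396
t 17.3 travel [-0.0008 -0.0001  0.0658] dr [ 0.0007 -0.0001 -0.0019] F [ 0.06 -0.24 -0.19] pos [0.5867 0.1011 0.1098]
```

View pics/wristd.png

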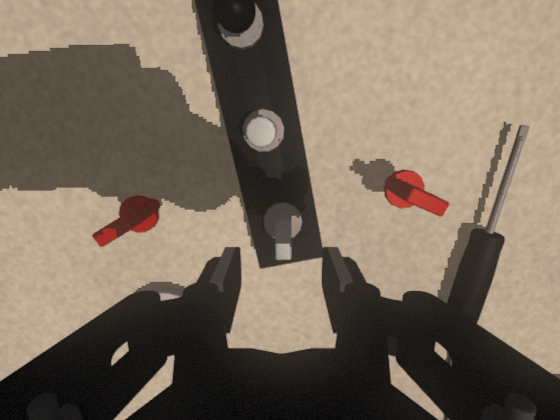

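```bash
python3 -m crank '{"dr":[[0,0,0],[0,0,0],[0,0,0],[0,0,0],[0,0,0],[0,0,0],[0,0,0],[0,0,0],[0,0,0]],"travel":[[-0.0008,0,0.02],[-0.0008,0,0.04],[-0.0008,0,0.055],[-0.0008,0,0.062],[-0.0008,0,0.0658],[-0.0008,0,0.0658],[-0.0008,0,0.0658],[-0.0008,0,0.0658],[-0.0008,0,0.0658]],"hand":[0.04,0.04,0.04,0.04,0.04,0.04,0.0,0.0,0.0]}'
python3 -m crank '{"dr":[[0,0,0],[0,0,0],[0,0,0]],"travel":[[0,0,0],[0,0,0],[0,0,0]],"hand":[0.0,0.0,0.0]}'
```

```text
clock: 18.48
eef_pos: [0.587, 0.1014, 0.044]
tool_rot: [0.709, 0.705, 0.001, 0.0]
ft_force: [-0.6, 1.5, 1.8]
grip_width: 0.0092
clock: 18.85
eef_pos: [0.5869, 0.1013, 0.044]
tool_rot: [0.709, 0.705, 0.001, 0.0]
ft_force: [1.4, -0.1, 4.9]
grip_width: 0.0093
```

```bash
python3 -m crank '{"dr":[[0,0,0],[0,0,0],[0,0,0],[0,0,0],[0,0,0],[0,0,0],[0,0,0]],"travel":[[0,0,-0.01],[0,0,-0.03],[0,0,-0.06],[0,0,-0.1],[0,0,-0.15],[0,0,-0.185],[0,0,-0.185]],"hand":[0.0,0.0,0.0,0.0,0.0,0.0,0.0]}'
python3 snap.py side e; python3 snap.py wrist e
python3 - <<'E'
import cv2,numpy as np
s=cv2.imread("pics/sidee.png")[150:350,150:350]; w=cv2.imread("pics/wriste.png")[180:300,200:360]
cv2.imwrite("pics/ed.png",np.hstack([cv2.resize(s,(400,400)),cv2.resize(w,(400,400))]))
from h import *
go([.5426,-.183,.229],89.6)
E
```

```text
clock: 19.73
eef_pos: [0.5873, 0.1014, 0.2318]
tool_rot: [0.709, 0.705, 0.002, 0.001]
ft_force: [0.2, -0.0, -1.0]
grip_width: 0.0092
t 19.82 travel [-0.2844 -0.0413 -0.0012] dr [-0.0019  0.0003  0.0015] F [-0.45  0.43 -1.2 ] pos [0.5854 0.1011 0.2277]
```

View pics/ed.png

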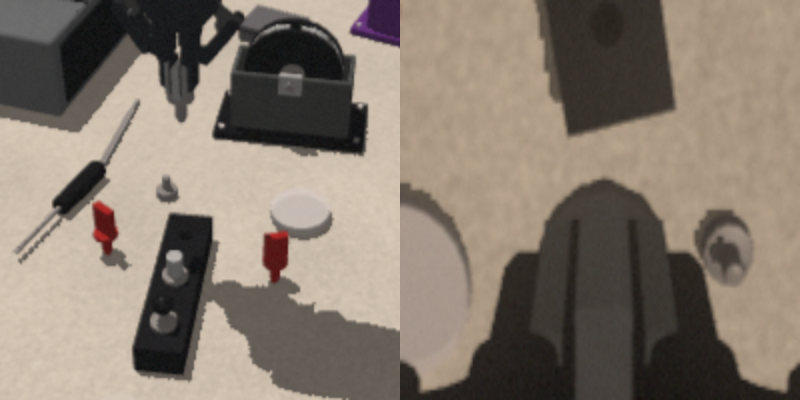

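```bash
python3 -m crank '{"dr":[[0,0,0],[0,0,0],[0,0,0],[0,0,0],[0,0,0],[0,0,0],[0,0,0],[0,0,0],[0,0,0],[0,0,0]],"travel":[[-0.03,-0.005,0],[-0.08,-0.012,0],[-0.13,-0.019,0],[-0.18,-0.027,0],[-0.225,-0.034,0],[-0.26,-0.039,0],[-0.275,-0.041,0],[-0.2836,-0.0421,0],[-0.2836,-0.0421,0],[-0.2836,-0.0421,0]],"hand":[0,0,0,0,0,0,0,0,0,0]}'
python3 -m crank '{"dr":[[0,0,0],[0,0,0]],"travel":[[0,0,0],[0,0,0]],"hand":[0,0]}'
python3 snap.py wrist f;python3 snap.py side f;python3 snap.py top f
python3 - <<'E'
import cv2,numpy as np
s=cv2.imread("pics/sidef.png")[120:240,230:360]; w=cv2.imread("pics/wristf.png")[150:350,180:380]
f=lambda i:cv2.convertScaleAbs(cv2.resize(i,(400,400),interpolation=2),alpha=1.7,beta=10)
cv2.imwrite("pics/fd.png",np.hstack([f(s),f(w)]))
from h import *
go([.5428,-.182,.229],89.6)
E
```

```text
clock: 21.08
eef_pos: [0.5428, -0.181, 0.2282]
tool_rot: [0.709, 0.706, 0.0, -0.0]
ft_force: [0.2, 0.3, -0.5]
grip_width: 0.0092
clock: 21.32
eef_pos: [0.5428, -0.1815, 0.2284]
tool_rot: [0.709, 0.706, 0.0, 0.0]
ft_force: [-0.6, 0.3, -0.2]
grip_width: 0.0092
t 21.48 travel [-0.0001  0.0001 -0.0006] dr [0.0001 0.     0.0019] F [-0.23 -0.29 -0.6 ] pos [ 0.5427 -0.1819  0.2284]
```

View pics/fd.png

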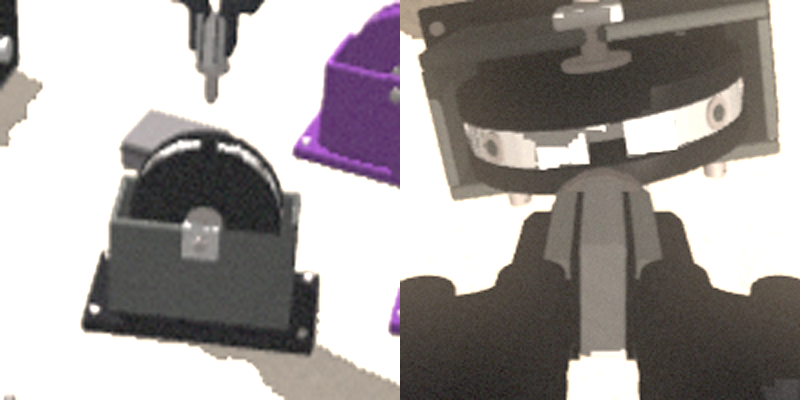

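Run:
```python
from h import *
c=load("sidef")
for X in [(.5428,-.183,.190),(.5428,-.183,.157),(.5428,-.165,.157),(.5428,-.201,.157)]: print(X,proj(c,X).round(1))
s=cv2.imread("pics/sidef.png")
cv2.imwrite("pics/ff.png",cv2.convertScaleAbs(cv2.resize(s[130:180,265:330],(780,600),interpolation=2),alpha=1.7,beta=10))
```

```text
(0.5428, -0.183, 0.19) [297.2 149.8]
(0.5428, -0.183, 0.157) [296.7 161.3]
(0.5428, -0.165, 0.157) [294.7 164.8]
(0.5428, -0.201, 0.157) [298.5 157.9]
```

View pics/ff.png

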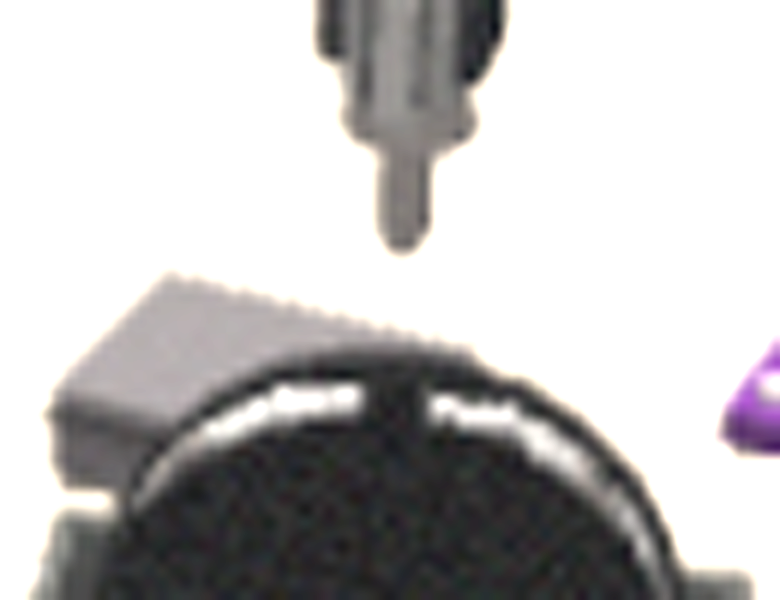

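```bash
python3 -m crank '{"dr":[[0,0,0],[0,0,0],[0,0,0],[0,0,0],[0,0,0]],"travel":[[0,0.0005,0.012],[0,0.0005,0.024],[0,0.0005,0.031],[0,0.0005,0.036],[0,0.0005,0.038]],"hand":[0,0,0,0,0]}'
```

```text
clock: 22.1
eef_pos: [0.543, -0.1821, 0.1899]
tool_rot: [0.709, 0.705, -0.0, -0.0]
ft_force: [-0.6, 0.9, -0.4]
grip_width: 0.009
```

```bash
python3 snap.py side g;python3 -m crank '{"dr":[[0,0,0],[0,0,0]],"travel":[[0,0,0.002],[0,0,0.004]],"hand":[0,0]}'
python3 -c "
import cv2
s=cv2.imread('pics/sideg.png')
cv2.imwrite('pics/gg.png',cv2.convertScaleAbs(cv2.resize(s[130:180,265:330],(780,600),interpolation=2),alpha=1.7,beta=10))"
```

```text
clock: 22.4
eef_pos: [0.5433, -0.1822, 0.1865]
tool_rot: [0.709, 0.705, 0.0, 0.0]
ft_force: [0.3, 0.2, -0.3]
grip_width: 0.0093
```

View pics/gg.png

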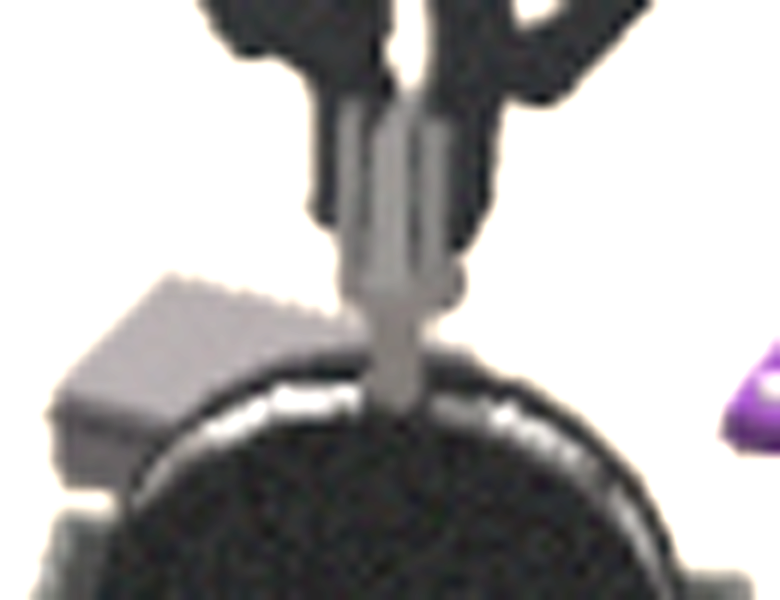

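```bash
python3 -m crank '{"dr":[[0,0,0],[0,0,0],[0,0,0]],"travel":[[0,0,0.002],[0,0,0.004],[0,0,0.006]],"hand":[0,0,0]}'
```

```text
clock: 22.78
eef_pos: [0.5431, -0.1821, 0.1802]
tool_rot: [0.709, 0.705, 0.0, 0.0]
ft_force: [0.0, 0.7, -0.8]
grip_width: 0.0091
```

```bash
python3 -m crank '{"dr":[[0,0,0],[0,0,0],[0,0,0]],"travel":[[0,0,0.002],[0,0,0.004],[0,0,0.006]],"hand":[0,0,0]}'
```

```text
clock: 23.15
eef_pos: [0.5431, -0.1821, 0.1742]
tool_rot: [0.709, 0.705, -0.0, -0.0]
ft_force: [0.4, 0.0, -0.4]
grip_width: 0.0095
```

Going in freely. Seating is expected near TCP z of about 0.167.

```bash
python3 -m crank '{"dr":[[0,0,0],[0,0,0],[0,0,0]],"travel":[[0,0,0.002],[0,0,0.004],[0,0,0.005]],"hand":[0,0,0]}'
```

```text
clock: 23.52
eef_pos: [0.543, -0.1821, 0.1691]
tool_rot: [0.709, 0.705, -0.0, -0.0]
ft_force: [-0.6, -0.7, -0.2]
grip_width: 0.0087
```

```bash
python3 -m crank '{"dr":[[0,0,0],[0,0,0]],"travel":[[0,0,0.001],[0,0,0.002]],"hand":[0,0]}'
```

```text
clock: 23.78
eef_pos: [0.5432, -0.1821, 0.1673]
tool_rot: [0.709, 0.705, 0.0, 0.0]
ft_force: [0.9, -0.5, -0.8]
grip_width: 0.0089
```

```bash
python3 -m crank '{"dr":[[0,0,0],[0,0,0]],"travel":[[0,0,0.001],[0,0,0.0015]],"hand":[0,0]}'
```

```text
clock: 24.02
eef_pos: [0.5433, -0.1821, 0.166]
tool_rot: [0.709, 0.705, 0.0, 0.0]
ft_force: [-1.3, 0.0, 1.8]
grip_width: 0.009
```

```bash
python3 -m crank '{"dr":[[0,0,0],[0,0,0]],"travel":[[0,0,0.001],[0,0,0.001]],"hand":[0,0]}'
```

```text
clock: 24.28
eef_pos: [0.5435, -0.1822, 0.1655]
tool_rot: [0.709, 0.705, 0.0, 0.001]
ft_force: [-0.2, 0.6, 3.3]
grip_width: 0.0091
```

```bash
python3 -m crank '{"dr":[[0,0,0],[0,0,0]],"travel":[[0,0,0.001],[0,0,0.001]],"hand":[0,0]}'
python3 snap.py side h; python3 snap.py wrist h;python3 -c "
import cv2,numpy as np
s=cv2.imread('pics/sideh.png');w=cv2.imread('pics/wristh.png')
f=lambda i:cv2.convertScaleAbs(cv2.resize(i,(400,400),interpolation=2),alpha=1.7,beta=10)
cv2.imwrite('pics/hh.png',np.hstack([f(s[130:190,265:325]),f(w[150:350,180:380])]))"
```

```text
clock: 24.52
eef_pos: [0.5438, -0.1821, 0.1648]
tool_rot: [0.709, 0.705, 0.001, 0.001]
ft_force: [-1.4, 0.8, 6.4]
grip_width: 0.009
```

View pics/hh.png

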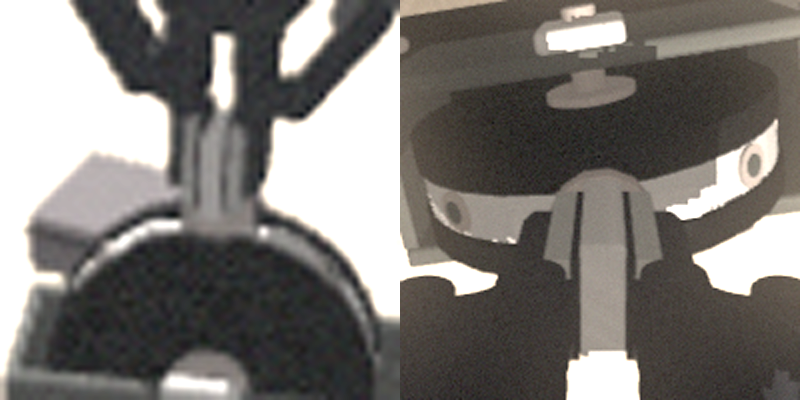

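```bash
python3 -m crank '{"dr":[[0,0,0],[0,0,0],[0,0,0],[0,0,0],[0,0,0]],"travel":[[0,0,-0.0015],[0,0,-0.002],[0,0,-0.002],[0,0,-0.002],[0,0,-0.002]],"hand":[0,0,0.03,0.03,0.03]}'
python3 -m crank '{"dr":[[0,0,0],[0,0,0],[0,0,0],[0,0,0],[0,0,0],[0,0,0],[0,0,0]],"travel":[[0,0,-0.005],[0,0,-0.02],[0,0,-0.05],[-0.03,0,-0.08],[-0.08,0,-0.09],[-0.08,0,-0.09],[-0.08,0,-0.09]],"hand":[0.03,0.03,0.03,0.03,0.03,0.03,0.03]}'
python3 snap.py side i; python3 snap.py wrist i;python3 snap.py top i;python3 -c "
import cv2,numpy as np
s=cv2.imread('pics/sidei.png');w=cv2.imread('pics/wristi.png')
f=lambda i:cv2.convertScaleAbs(cv2.resize(i,(400,400),interpolation=2),alpha=1.7,beta=10)
cv2.imwrite('pics/ii.png',np.hstack([f(s[125:205,255:335]),f(w[50:250,180:380])]))"
```

```text
clock: 25.25
eef_pos: [0.5428, -0.1821, 0.1653]
tool_rot: [0.709, 0.705, -0.0, -0.0]
ft_force: [-0.1, -1.0, 0.8]
grip_width: 0.0298
clock: 26.12
eef_pos: [0.5426, -0.2621, 0.2562]
tool_rot: [0.709, 0.705, 0.0, -0.0]
ft_force: [-0.9, -0.0, -0.5]
grip_width: 0.0301
```

View pics/ii.png

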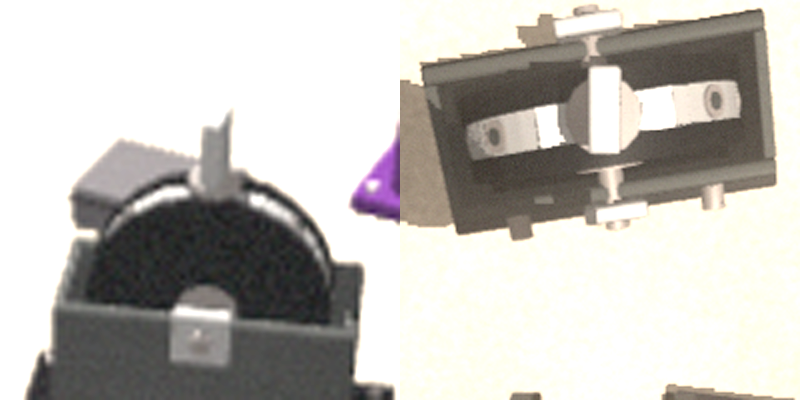

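View pics/sidei.png

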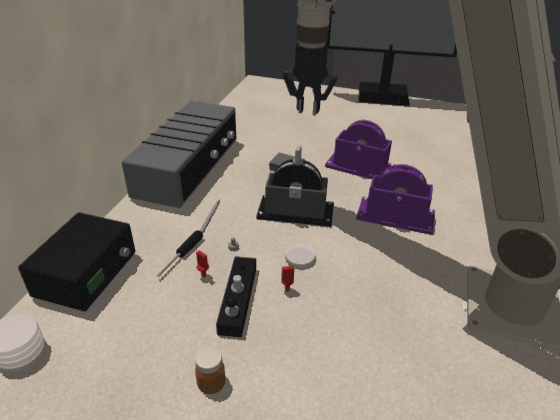

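Run:
```python
from h import *
c=load("wristi");ps=(c["p"],c["q"]);f=lambda x,y:(180+(x-400)/2,50+y/2)
za=.093
a=(onz(c,f(589,24),za,ps)+onz(c,f(617,213),za,ps))/2
print(a)
for ax in(a,np.array([.5425,-.183,za])):
  for r in(.0615,.0625): print([round(wheelang(c,f(*u),r,ax),2) for u in((493,135),(716,100))])
# plug: tab top centre vs disc
print(onz(c,f(604,109),za+.064+.042,ps), onz(c,f(602,117),za+.064+.006,ps))
t=load("sidei"); 
for z in (.157,.163,.199): print(proj(t,(.5425,-.183,z)).round(1))
```

```text
[ 0.54270227 -0.18295097  0.093     ]
[np.float64(-47.42), np.float64(47.57)]
[np.float64(-46.05), np.float64(46.14)]
[np.float64(-47.07), np.float64(47.92)]
[np.float64(-45.72), np.float64(46.48)]
[ 0.54258659 -0.18236089  0.199     ] [ 0.54197674 -0.18330278  0.163     ]
[296.8 161.3]
[296.9 159.3]
[297.4 146.7]
```

```bash
python3 -c "
from workcell import bot,job
print(bot.get_obs()['clock'],bot.get_obs()['ft_force']); print(job.job_done())"
```

```text
26.275 [ 0.09098278 -0.22826156 -0.85403162]
the job is handed in; nothing more can be done
None
```

The empty socket is at the top of the wheel, and the flat-tab plug is fully home in it, standing upright. I handed the job in at 26.3 s; it reports no verdict.

**Rolling:** I felt for the rim with the two fingertips held 10 mm apart, one on each flange. It turned out to be about 157 mm up. I rolled the wheel in several light strokes. The highest force I read was 4.9 N, but force is only reported at the end of each call, so peaks in between were not seen.

**Problems on the way:**
- A first feel with the fingers 20 mm apart found no contact, so I narrowed them.
- The first fine roll came up 2° short. A 2.5 mm correction then did nothing, so I repeated it more slowly, and the socket read +0.7° from the top before I took the plug.

**Seating:** The plug slid in without resistance until the shoulder met the flanges, right at the expected depth. I pressed to about 6 N, then released and backed off.

**Last checks:**
- **Wheel:** the blanks either side of the plug read about -46° and +46°, which puts the socket within 0.5° of the top.
- **Plug:** its top is about where a fully seated plug should be, roughly 1 pixel (2 mm) low in the side view. In the wrist view the tab sits over the shoulder disc to within about 1 mm.
- **Surroundings:** the other two plugs and everything else I could see in the side view look unmoved, and the gripper was clear with no contact force. I took a last top view but did not look at it.

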